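# Turn a camera pod over in the flip fixture

## Robot

A 7-joint arm with a two-finger parallel gripper is mounted at the origin on a cart in front of the work surface, level with it; the furniture and walls round the work are solid. World frame = base frame: x ahead of the robot, y to its left, z up, the work surface at z = 0. Lengths are in mm, angles in rad, forces in N, time in s.
With the tool pointing down it reaches from about 425 to 825 mm from the base axis. Payload 3.6 kg.
Tool frame: the origin (TCP) lies between the finger pads; the fingertips stand 19 mm ahead of it and the grasp point (between the pads) is the TCP (bot.tcp_to_tips is the distance from the TCP to the fingertips, in mm); z points along the fingers, y is the line along which they close (so a half turn about z gives the same grasp; the last joint's range is limited). The gripper opens to 93 mm and grips with 3 to 60 N. Pads are 15 mm wide; open, the fingers measure 128 mm over their backs; the gripper's body (75 mm by 188 mm) begins 65 mm behind the grasp point.
Start: joints at [-1.208, 0.615, -0.013, 1.423, 0.008, 1.103, -0.04], TCP at [246.968, 601.224, 237.64] pointing down, gripper open.
Joint ranges: [-3.12, 3.12], [-0.3, 2.06], [-1.34, 1.32], [0.26, 2.42], [-1.36, 4.5], [0.01, 1.98], [-2.84, 2.84]. Speed limits (rad/s): [2.79, 2.79, 3.14, 3.14, 3.14, 3.14, 3.14].

## Interface

Orientations are given as a rotation vector (axis times angle).
In Python, from bench import bot, capture, camera_model gives the robot as it stands.
- The arm moves only by the tool arm_command, never from a script. Its argument "increments" is a list of rows, each a list of 6 numbers: the shift along the world's x, y, z in mm, then the turn, a rotation vector about the world's x, y, z in rad. A call has 1 to 20 rows; each row shifts and turns the commanded pose from where the row before left it; what a row does not reach is not made up. A row lasts 1/10 s, in which the tool goes at most 50 mm and 8.59 degrees, less where a joint would pass 70% of its speed; a pose out of reach is approached as far as the arm can. A call with a gripper value outside its range is refused whole. "claw" is the opening, from 0 (shut) to 1 (fully open), set as the call begins (left out, the last holds). The fingers move at their own pace and stop on an object; "squeeze" is the grip in N (left out, the last holds). Time passes only in rows, so rows that do not move let the fingers close. It gives the time, the measured TCP pose, the force, the opening and the grip force at its end, in the units of the state.
- bot.observe(): the state, without advancing time (a new reading comes with each control period).
- capture(name): name is "scene" or "top" or "wrist"; returns the picture (420x560x3 uint8, red, green, blue); there is no depth.
- camera_model(name): a dict with "fov_y" (degrees; the focal length in pixels is half the picture's height over the tangent of half this angle, whatever the lens; pixels are square), "cx", "cy" (the principal point, pixels), "position" and "orientation" of the camera in the world. Camera axes: x right, y down, z forward; pixel columns grow to the right and rows downward; lengths in mm; the calibration is good to about 2 mm. A picture is of the moment at which its call begins: read the wrist's pose just before it. camera_model takes no time and is no camera call; for the wrist camera it gives the pose at the moment of the call.
- bot.finish_job(): hands the job in; it is judged then, once.
The state is a dict: "clock": time; "joints": joint angles; "joint_vel": joint speeds; "joint_efforts": joint torques, N m; "tcp_pos": TCP position; "ee_rot": TCP orientation; "wrist_force": force on the tool from outside, world axes, zero at the start; "wrist_torque": the same for the moment, N m; "opening": opening from 0.0 (shut) to 1.0 (fully open); "finger_force": force on a finger pad.
Only numpy, scipy, OpenCV 4.12 (cv2) and the standard library are available. Lean on these libraries where they do the work, as an engineer would, in place of code of your own. Each camera call takes 0.05 s, during which the arm holds its last target. There are 200 camera calls.

## Task

Take the camera pod and lay it base down, as it lies on the bench, into the pocket of the flip fixture's open hinged plate, and let go of it. Then swing the plate by its crank pin all the way over, so that the pod drops upside down into the fixture's fixed nest, and leave the plate folded fully over it. The lens may point either way along the fixture.

Things in the scene. Friction and masses are not known exactly. Their poses are not given: they have to be found in the camera images.
- pod_centre (a point): centre of the loose black camera pod, half-way up; 111 mm long (y), 46 wide, 38 high, 0.14 kg, lying base down, z from base to top. Square body at -y, 3 to 55 mm from here, flat sides 40 mm apart across x, underside and top 18.5 mm below and above; round lens barrel, 35 mm, red rings, at +y. Grip across x on the body, 14 mm from here. The battery pack of like size is not it.
- pocket (a point): pod's centre when seated in the flipper, a hinged metal plate; x along the hinge, y off it, z up when open. Pocket 124 mm (x) by 64 (y) for the pod along x; floor 18.5 below here, 36 above the bench. Lips 10 mm high; at the hinge two backstops 47 mm high, hooked 5 mm inward, 44 to 60 mm either way along x, hooks 29 mm from here. Fingertips 12 mm over the floor clear all else, opening to 60 mm.
- crank (a point): grip point at mid-length of the crank pin: a level round steel rod, 12 mm thick, 66 long, sticking out along -x from the flipper's corner (axes as the pocket's), black button on its end. 80 mm from the hinge axis and 46 above the bench when open; goes up and over in a half circle to the same height opposite. Pinch it across from above, 20 mm free each way; it turns between the fingers.
- nest (a point): where the pod's centre lies, upside down, once dropped into the nest: a grey walled box 128 mm long (x), 52 wide (y), on the bench-fixed fixture beside the flipper. x along the hinge as the flipper's, y towards the open flipper, z up; level. The hinge axis is parallel to x, 40 mm from here towards +y and 15.5 mm higher.
- flipper (a joint): angle of the flipper about its hinge, positive about the fixture's x: 0 = open and flat, pocket up (as it starts); pi = folded fully over the nest. Stiff by friction (0.2 N m): it stays where it is left; 3 to 6 N at the crank pin moves it. The pod slides to the backstops, rides past upright and tips into the nest by itself before the swing ends.

How it is judged:
By the outcome, as a careful person would: the job done as asked, in the order asked, and still so for the second after the job is handed in, with the robot touching nothing.
It also fails if it takes over 58 s, if anything falls off the work surface, if the arm or the gripper's body presses on something with over 40 N, if the wrist force passes 120 N, or if a joint passes its speed limit or range.

## Working session

There is one attempt and no reset: what is moved stays moved. The work goes in short steps, Python scripts to look and compute and a tool call to move; the robot and the scene stay as the last step left them, time stands still between calls to the robot, and variables do not carry over. Pictures are saved under pics/ and viewed, at most 10 in all, crops included, and the job is handed in when it is done.

Besides the shell and the picture viewer there is one more tool, called as name([rows], argument=value, ...), one row to a line, values as JSON. arm_command: Moves the arm, as the interface text tells. Its arguments: {"type":"object","properties":{"increments":{"type":"array","items":{"type":"array","items":{"type":"number"}}},"claw":{"type":"number"},"squeeze":{"type":"number"}},"required":["increments"]}

```bash
mkdir -p pics; ls; python3 - <<'E'
from bench import bot,capture,camera_model
import cv2,numpy as np
a=capture("scene");b=capture("top")
for n,p in(("scene",a),("top",b)):
    cv2.imwrite(f"pics/{n}0.png",p[:,:,::-1]); m=camera_model(n); print(n,m)
s=bot.observe();print(s["clock"],s["tcp_pos"],s["ee_rot"],s["opening"])
E
```

```text
pics
scene {'fov_y': 54.34329432632456, 'cx': 275.2864017177932, 'cy': 207.81678364202966, 'position': array([277.05839403, 461.40032192, 722.49580988]), 'orientation': array([-0.77991907,  2.67439056, -1.00612877])}
top {'fov_y': 54.75237064078095, 'cx': 276.83397986831153, 'cy': 208.13890286625346, 'position': array([493.16822944,  -5.41034072, 942.20259237]), 'orientation': array([-2.16710378,  2.22024396, -0.11107993])}
0.1 [246.76081224 600.63249746 236.60349773] [-0.60829364 -3.08172759  0.00357043] 0.9962214644246156
```

View pics/top0.png

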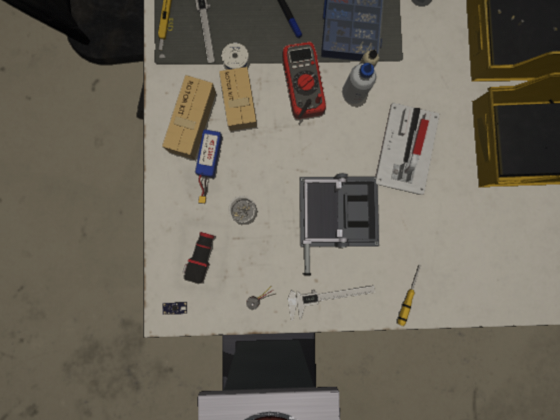

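View pics/scene0.png

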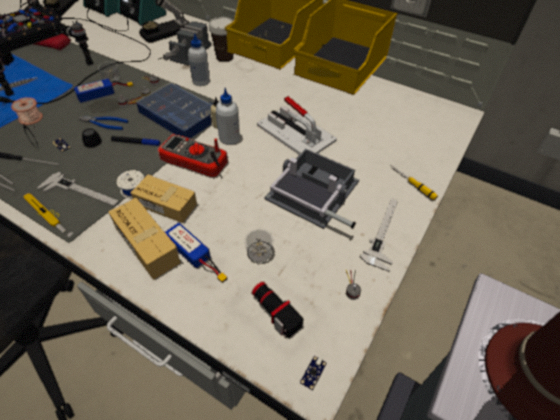

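The top view has robot forward up the picture. The pod is at about (199,257) with its lens up, the open plate is at (322,210), the crank pin is at (307,260) pointing down, and the nest is at (360,212). Next I zoom in on both.

```bash
cat > h.py <<'E'
import cv2,numpy as np
from scipy.spatial.transform import Rotation as R
from bench import bot,capture,camera_model
def ray(m,u,v):
    f=210/np.tan(np.radians(m["fov_y"]/2))
    d=R.from_rotvec(m["orientation"]).apply([(u-m["cx"])/f,(v-m["cy"])/f,1]); return np.array(m["position"]),d
def at(m,u,v,z):
    p,d=ray(m,u,v); return (p+d*(z-p[2])/d[2])[:2].round(1)
def px(m,P):
    f=210/np.tan(np.radians(m["fov_y"]/2))
    q=R.from_rotvec(m["orientation"]).inv().apply(np.array(P)-m["position"]); return (q[:2]/q[2]*f+[m["cx"],m["cy"]]).round(1)
E
python3 - <<'E'
from h import *
t=cv2.imread("pics/top0.png")
a=cv2.resize(t[225:290,175:225],None,fx=6,fy=6,interpolation=3)
b=cv2.resize(t[170:280,295:385],None,fx=5,fy=5,interpolation=3)
o=np.zeros((550,760,3),np.uint8);o[:390,:300]=a;o[:,305:755]=b
cv2.imwrite("pics/topc.png",o)
m=camera_model("top")
g=t[225:290,175:225].astype(int)
mask=((g.max(2)<70)|((g[:,:,2]>110)&(g[:,:,1]<80))).astype(np.uint8)
c=max(cv2.findContours(mask,0,1)[0],key=cv2.contourArea)
r=cv2.minAreaRect(c);print(r,cv2.contourArea(c))
for p in cv2.boxPoints(r): print(p+[175,225],at(m,*(p+[175,225]),0))
E
```

```text
((24.649999618530273, 32.54999923706055), (20.55480194091797, 49.963985443115234), 18.434947967529297) 751.5
[182.00000095 278.        ] [410.2 191.7]
[197.79999924 230.59999895] [517.6 154.6]
[217.29999924 237.09999847] [501.5 109.9]
[201.5 284.5] [394.3 147.4]
```

View pics/topc.png

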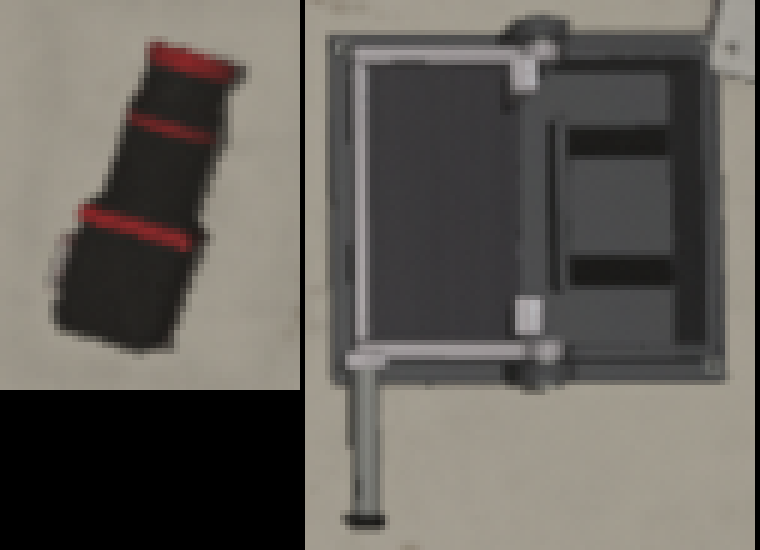

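```bash
python3 - <<'E'
from h import *
m=camera_model("top")
F=lambda x,y,z:at(m,295+(x-305+.5)/5-.5,170+(y+.5)/5-.5,z)
P=lambda x,y,z:at(m,175+(x+.5)/6-.5,225+(y+.5)/6-.5,z)
print("crank root,end",F(367,365,46),F(367,523,46),"mid",F(367,444,46))
print("outer lip inner edge ends",F(370,66,46),F(370,342,46))
print("outer lip outer edge ends",F(355,47,46),F(355,352,46))
print("hooks",F(512,75,83),F(512,317,83))
print("base corners z~?",F(330,35,10),F(330,383,10),F(725,383,10),F(725,35,10))
print("pod back",P(57,325,37),P(172,348,37),"front",P(150,42,36),P(240,68,36),P(240,68,18))
print("ring",P(80,212,37),P(190,242,37))
E
```

```text
crank root,end [484.1 -92.8] [415.1 -90.7] mid [449.5 -91.7]
outer lip inner edge ends [617.  -98.2] [494.2 -94.4]
outer lip outer edge ends [625.7 -91.8] [489.9 -87.7]
hooks [ 606.7 -155.3] [ 503.2 -151.5]
base corners z~? [636.9 -83.8] [475.9 -79.1] [ 471.3 -261.2] [ 632.9 -268.4]
pod back [411.7 179.4] [402.2 137.5] front [514.4 144.5] [504.  111.5] [504.2 113.8]
ring [452.6 170.7] [440.6 130.5]
```

arm_command([
  [5,-11,0,0,0,0.005],
  [10,-22,0,0,0,0.005],
  [10,-23,0,0,0,0.005],
  [10,-23,0,0,0,0.005],
  [10,-23,0,0,0,0.005],
  [10,-23,0,0,0,0.005],
  [10,-23,0,0,0,0.005],
  [10,-23,0,0,0,0.005],
  [10,-23,0,0,0,0.005],
  [10,-23,0,0,0,0.005],
  [10,-23,0,0,0,0.005],
  [10,-23,0,0,0,0.005],
  [10,-23,0,0,0,0.005],
  [10,-23,0,0,0,0.005],
  [10,-23,0,0,0,0.005],
  [10,-23,0,0,0,0.005],
  [10,-23,0,0,0,0.005],
  [10,-23,0,0,0,0.005],
  [10,-23,-5,0,0,0.005],
  [15,-32,-5,0,0,0.005],
])

```text
clock: 2.1
tcp_pos: [446.4, 144.5, 227.7]
ee_rot: [-0.45, -3.109, -0.001]
wrist_force: [0.3, -0.2, -0.5]
opening: 1.001
finger_force: 0.0
```

arm_command([
  [0,0,0,0,0,0],
  [0,0,0,0,0,0],
  [0,0,0,0,0,0],
], claw=0.75)

```text
clock: 2.4
tcp_pos: [446.4, 145.9, 227.7]
ee_rot: [-0.452, -3.109, -0.001]
wrist_force: [-0.4, 0.7, -0.1]
opening: 0.795
finger_force: 0.0
```

```bash
python3 - <<'E'
from h import *
m=camera_model("wrist");w=capture("wrist");np.save("m1.npy",m,allow_pickle=True)
cv2.imwrite("pics/w1.png",w[:,:,::-1]);s=bot.observe();print(s["clock"],s["tcp_pos"],s["ee_rot"],m)
print(px(m,[446.3,146.8,37]),px(m,[407,158.5,37]),px(m,[509,128,37]))
E
```

```text
2.45 [446.35493395 146.22444971 227.75714542] [-4.50267530e-01 -3.10887431e+00 -9.09861715e-04] {'fov_y': 67.04734146330794, 'cx': 283.8405332048335, 'cy': 207.53534019094187, 'position': array([374.19859832, 166.70434863, 374.76152812]), 'orientation': array([2.33809594, 1.74365595, 0.23881514])}
[284.7 191. ] [284.7 153. ] [284.5 246.9]
```

View pics/w1.png

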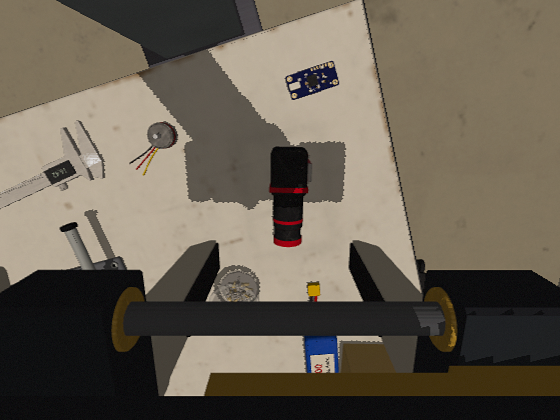

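The pod is upright in the picture, back edge at about (289,148), lens front at about (288,245), body columns 271–307 and the red ring at row 190. That is about 4 px right of what I predicted, so I measure it.

```bash
python3 - <<'E'
from h import *
m=np.load("m1.npy",allow_pickle=True).item()
w=cv2.imread("pics/w1.png").astype(int)
red=((w[:,:,2]>120)&(w[:,:,1]<60))[140:255,260:320]
n,l,st,c=cv2.connectedComponentsWithStats(red.astype(np.uint8))
for i in range(1,n):
    if st[i,4]>15: print(st[i]+[260,140,0,0,0],c[i]+[260,140])
for v in (158,166,174,182): 
    d=np.where(w[v,255:325].max(1)<60)[0]+255
    print(v,d.min(),d.max(),at(m,d.min(),v,37),at(m,d.max(),v,37),at(m,d.max(),v,20))
print(at(m,289,148,37),at(m,288,246,25),at(m,289,190,37))
E
```

```text
[293 188  10   5  38] [297.57894737 190.15789474]
[276 220  25   5  68] [288.22058824 222.42647059]
[276 239  24   8 132] [287.36363636 243.00757576]
158 270 307 [407.6 142.1] [418.7 179.7] [421.  180.3]
166 271 307 [416.  140.6] [426.9 177.4] [429.6 177.9]
174 271 307 [424.2 138. ] [435.2 175.1] [438.3 175.5]
182 270 306 [432.2 134.4] [443.3 171.8] [446.8 172. ]
[403.3 164.3] [513.9 130.9] [446.6 151.6]
```

arm_command([
  [0,1,-15,0,0,0],
  [0,1,-22,0,0,0],
  [-1,1,-25,0,0,0],
  [0,1,-25,0,0,0],
  [0,0,-25,0,0,0],
  [0,0,-25,0,0,0],
  [0,0,-20,0,0,0],
  [0,0,-16,0,0,0],
  [0,0,-12,0,0,0],
  [0,0,-8,0,0,0],
  [0,0,-4,0,0,0],
  [0,0,0,0,0,0],
  [0,0,0,0,0,0],
])

```text
clock: 3.75
tcp_pos: [446.2, 149.6, 31.1]
ee_rot: [0.453, 3.108, 0.001]
wrist_force: [0.4, -0.1, 0.4]
opening: 0.748
finger_force: 0.0
```

arm_command([
  [0,0,0,0,0,0],
  [0,0,0,0,0,0],
  [0,0,0,0,0,0],
  [0,0,0,0,0,0],
  [0,0,0,0,0,0],
  [0,0,0,0,0,0],
  [0,0,0,0,0,0],
  [0,0,0,0,0,0],
], claw=0.3, squeeze=15)

```text
clock: 4.55
tcp_pos: [446.2, 149.6, 30.8]
ee_rot: [0.453, 3.108, 0.001]
wrist_force: [-0.1, 1.1, 3.6]
opening: 0.428
finger_force: 15.0
```

arm_command([
  [0,0,8,0,0,0],
  [0,0,16,0,0,0],
  [0,0,22,0,0,0],
  [0,0,24,0,0,0],
  [0,-6,22,0,0,0],
  [4,-14,16,0,0,0.02],
  [6,-18,12,0,0,0.02],
  [7,-20,0,0,0,0.02],
  [7,-20,0,0,0,0.02],
  [7,-20,0,0,0,0.02],
  [7,-20,0,0,0,0.02],
  [7,-20,0,0,0,0.02],
  [7,-20,0,0,0,0.02],
  [7,-20,0,0,0,0.02],
  [7,-20,0,0,0,0.02],
  [7,-20,0,0,0,0.02],
  [7,-20,0,0,0,0.02],
  [7,-20,0,0,0,0.02],
  [4,-12,0,0,0,0.01],
  [3,-7,0,0,0,0.01],
])

```text
clock: 6.55
tcp_pos: [539.3, -129.2, 150.4]
ee_rot: [-0.018, -3.14, 0.001]
wrist_force: [-0.4, 0.2, -0.8]
opening: 0.43
finger_force: 15.0
```

arm_command([
  [0,0,0,0,0,0],
  [0,0,0,0,0,0],
  [0,0,0,0,0,0],
])

```text
clock: 6.85
tcp_pos: [539.7, -126.3, 150.6]
ee_rot: [-0.012, -3.141, -0.001]
wrist_force: [1.0, 0.1, -1.5]
opening: 0.428
finger_force: 15.0
```

```bash
python3 - <<'E'
from h import *
m=camera_model("wrist");w=capture("wrist");np.save("m2.npy",m,allow_pickle=True)
cv2.imwrite("pics/w2.png",w[:,:,::-1]);s=bot.observe();print(s["clock"],s["tcp_pos"],s["ee_rot"],s["opening"],s["finger_force"])
for P in ([494.2,-94.4,46],[617,-98.2,46],[503.2,-151.5,83],[606.7,-155.3,83],[415,-90.7,46],[484,-92.8,46]): print(px(m,P))
E
```

```text
6.9 [ 539.74682587 -126.42263438  150.64643227] [-1.25692879e-02 -3.14105236e+00 -1.11306354e-03] 0.42857519047608394 14.999951720237732
[323.5 158.4]
[315.8 296.6]
[246.4 178.7]
[246.8 311.1]
[331.3  48.3]
[325.8 145.3]
```

View pics/w2.png

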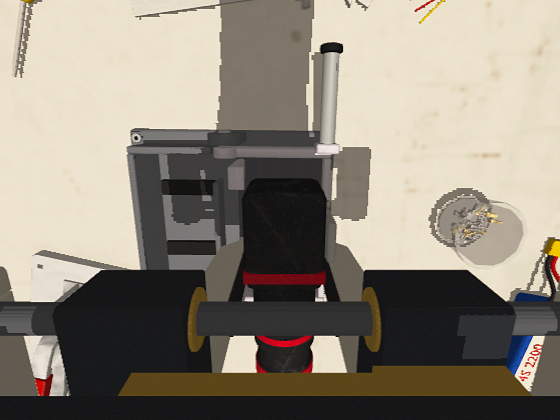

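Crank end at (332,47), crank root at (325,148), hook inner edge at (243,175). These match the top-view estimate to 1–2 mm. The pod hangs with its back edge at about row 180. I check where it sits in the grip.

```bash
python3 - <<'E'
from h import *
m=np.load("m2.npy",allow_pickle=True).item()
print(at(m,284,180,157),at(m,284,178,150),at(m,245,230,150),at(m,326,230,150),"end lip inner",at(m,290,157,46), "crank",at(m,332,42,46),at(m,325,148,46), at(m,329,95,46))
E
```

```text
[ 490.6 -125.8] [ 491.  -125.8] [ 516.7 -145.3] [ 517.1 -105.3] end lip inner [ 492.9 -120.8] crank [410.9 -90.3] [486.1 -93.4] [446.9 -91.4]
```

Row 180 is the bottom edge of the pod's back face. Cast at z≈120 it gives x≈497, so the grip offset is the expected 13–14 mm. I lower it into the pocket.

arm_command([
  [1,-1,-6,0,0,-0.012],
  [0.5,-0.5,-10,0,0,-0.012],
  [0,0,-14,0,0,0],
  [0,0,-14,0,0,0],
  [0,0,-12,0,0,0],
  [0,0,-9,0,0,0],
  [0,0,-6,0,0,0],
  [0,0,-4,0,0,0],
  [0,0,-3,0,0,0],
  [0,0,-2,0,0,0],
  [0,0,-1.5,0,0,0],
  [0,0,0,0,0,0],
  [0,0,0,0,0,0],
])

```text
clock: 8.2
tcp_pos: [541.6, -129.3, 69.4]
ee_rot: [0.053, 3.141, -0.0]
wrist_force: [0.4, 0.5, -1.1]
opening: 0.427
finger_force: 15.0
```

arm_command([
  [0,0.5,-1,0,0,0],
  [0,0,-1,0,0,0],
  [0,0,0,0,0,0],
])

```text
clock: 8.5
tcp_pos: [541.4, -128.7, 67.0]
ee_rot: [-0.053, -3.141, 0.0]
wrist_force: [-0.0, 0.9, -0.6]
opening: 0.429
finger_force: 15.0
```

arm_command([
  [0,0,0,0,0,0],
  [0,0,0,0,0,0],
  [0,0,0,0,0,0],
  [0,0,0,0,0,0],
  [0,0,0,0,0,0],
], claw=0.61)

```text
clock: 9.0
tcp_pos: [541.5, -128.8, 67.2]
ee_rot: [0.053, 3.141, -0.0]
wrist_force: [-0.7, 0.3, 0.4]
opening: 0.613
finger_force: 0.0
```

arm_command([
  [0,0,5,0,0,0],
  [0,0,10,0,0,0],
  [0,0,15,0,0,0],
  [0,0,20,0,0,0],
  [0,0,20,0,0,0],
  [-6,4,15,0,0,0],
  [-12,5,5,0,0,0],
  [-15,6,0,0,0,0],
  [-15,6,0,0,0,0],
  [-15,6,0,0,0,0],
  [-15,6,0,0,0,0],
  [-10,3,0,0,0,0],
  [-4,1,0,0,0,0],
  [0,0,0,0,0,0],
  [0,0,0,0,0,0],
])

```text
clock: 10.5
tcp_pos: [450.2, -92.1, 157.3]
ee_rot: [0.053, 3.14, -0.0]
wrist_force: [0.6, 0.5, 0.3]
opening: 0.612
finger_force: 0.0
```

```bash
python3 - <<'E'
from h import *
m=camera_model("wrist");w=capture("wrist");t=capture("top");np.save("m3.npy",m,allow_pickle=True)
s=bot.observe();print(s["clock"],s["tcp_pos"],s["ee_rot"],s["opening"])
a=cv2.resize(t[160:290,290:390],(400,520),interpolation=3)
o=np.zeros((520,800,3),np.uint8);o[:,:400]=a;o[:300,400:]=cv2.resize(w,(400,300))
cv2.imwrite("pics/w3.png",o[:,:,::-1])
E
```

```text
10.6 [450.23891472 -92.03587392 157.1711489 ] [ 5.34278524e-02  3.14032330e+00 -3.20060121e-04] 0.6107930307415581
```

View pics/w3.png

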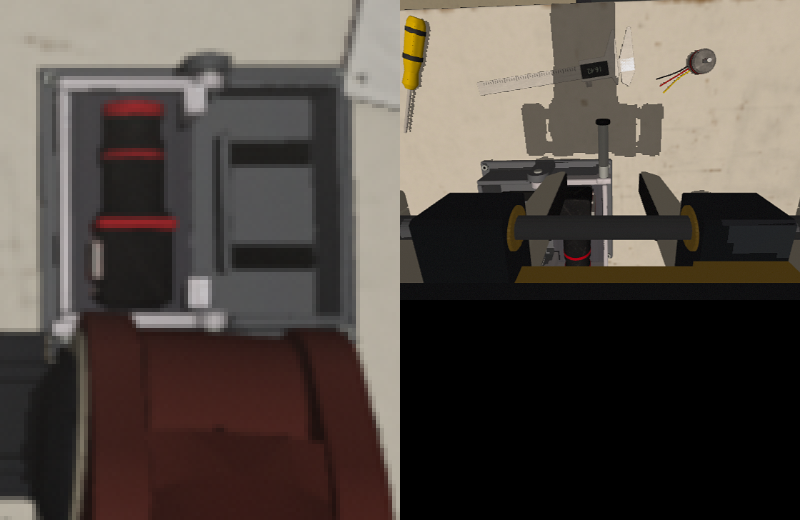

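The pod lies base down in the pocket with its lens up the picture, clear of the lips and hooks (left crop, columns 97–177). Now I pinch the crank.

arm_command([
  [-1,0.5,-8,0,0,0],
  [-1,0,-15,0,0,0],
  [-1,0,-20,0,0,0],
  [0,0,-20,0,0,0],
  [0,0,-18,0,0,0],
  [0,0,-14,0,0,0],
  [0,0,-9,0,0,0],
  [0,0,-5,0,0,0],
  [0,0,-2,0,0,0],
  [0,0,0,0,0,0],
], claw=0.48)

```text
clock: 11.6
tcp_pos: [446.7, -91.3, 46.2]
ee_rot: [0.053, 3.141, -0.0]
wrist_force: [-0.1, 1.0, -0.2]
opening: 0.481
finger_force: 0.0
```

arm_command([
  [0,0,0,0,0,0],
  [0,0,0,0,0,0],
  [0,0,0,0,0,0],
  [0,0,0,0,0,0],
  [0,0,0,0,0,0],
  [0,0,0,0,0,0],
  [0,0,0,0,0,0],
  [0,0,0,0,0,0],
], claw=0.05, squeeze=20)

```text
clock: 12.4
tcp_pos: [446.6, -91.5, 46.3]
ee_rot: [0.053, 3.141, -0.001]
wrist_force: [-0.8, -1.5, 2.2]
opening: 0.122
finger_force: 20.0
```

arm_command([
  [0,-0.1,4.2,0,0,0],
  [0,-0.3,4.2,0,0,0],
  [0,-0.6,4.15,0,0,0],
  [0,-0.8,4.1,0,0,0],
  [0,-1.0,4.1,0,0,0],
  [0,-1.2,4.0,0,0,0],
  [0,-1.4,3.95,0,0,0],
  [-0.1,-1.6,3.9,0,0,0],
  [-0.1,-1.8,3.8,0,0,0],
  [-0.1,-2.0,3.7,0,0,0],
])

```text
clock: 13.4
tcp_pos: [446.3, -101.0, 86.6]
ee_rot: [0.051, 3.141, 0.002]
wrist_force: [1.0, 4.1, -4.9]
opening: 0.124
finger_force: 20.0
```

arm_command([
  [-0.1,-2.2,3.55,0,0,0],
  [-0.1,-2.4,3.45,0,0,0],
  [-0.1,-2.5,3.3,0,0,0],
  [-0.1,-2.7,3.2,0,0,0],
  [-0.1,-2.9,3.0,0,0,0],
  [-0.1,-3.0,2.9,0,0,0],
  [-0.1,-3.2,2.7,0,0,0],
  [-0.1,-3.3,2.55,0,0,0],
  [-0.1,-3.5,2.4,0,0,0],
  [-0.1,-3.6,2.2,0,0,0],
  [0,0,0,0,0,0],
])

```text
clock: 14.5
tcp_pos: [445.8, -126.4, 117.4]
ee_rot: [0.047, 3.14, 0.009]
wrist_force: [-0.4, 12.4, 10.2]
opening: 0.123
finger_force: 20.0
```

arm_command([
  [0,2,0,0,0,0],
  [0,0,0,0,0,0],
  [0,0,0,0,0,0],
  [0,0,0,0,0,0],
], squeeze=8)

```text
clock: 14.9
tcp_pos: [445.7, -126.6, 117.1]
ee_rot: [0.049, 3.14, 0.005]
wrist_force: [0.1, 7.9, 7.3]
opening: 0.124
finger_force: 8.0
```

```bash
python3 - <<'E'
from h import *
w=capture("scene");m=camera_model("scene");np.save("m4.npy",m,allow_pickle=True)
cv2.imwrite("pics/s4f.png",w[:,:,::-1])
s=bot.observe();print(s["clock"],s["tcp_pos"],s["wrist_force"])
print(px(m,[420,-91,46]),px(m,[420,-130,112]),px(m,[420,-130,117]))
cv2.imwrite("pics/s4.png",cv2.resize(w[100:280,240:440],(800,600) if 0 else (660,594),interpolation=3)[:,:,::-1])
E
```

```text
14.95 [ 445.7280163  -126.57802375  117.14633216] [0.46541584 8.21180872 6.90759229]
[351.6 224.2] [364.8 191.7] [365.2 190. ]
```

View pics/s4.png

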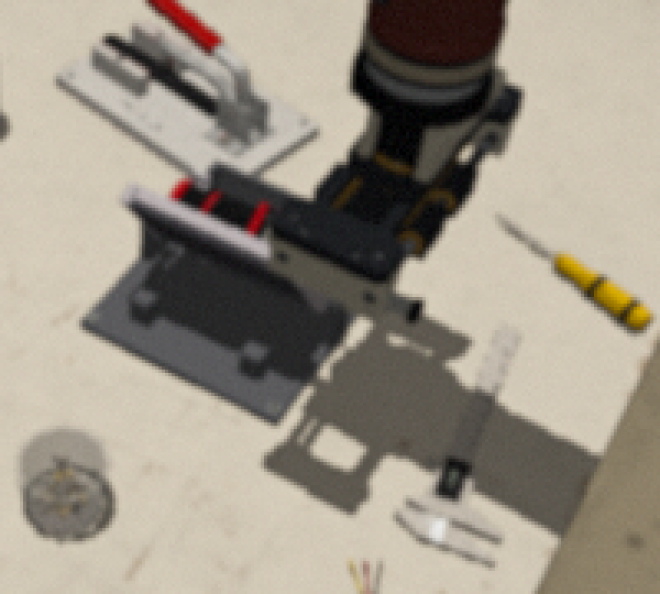

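The plate is about 57° up with the pod riding in it, and the pin's end is at (365,193). The pin has slid about 5 mm down the pads, which is harmless, so I continue over the top.

arm_command([
  [-0.1,-4.2,2.0,0,0,0],
  [-0.1,-4.2,1.8,0,0,0],
  [-0.1,-4.2,1.6,0,0,0],
  [-0.1,-4.2,1.4,0,0,0],
  [-0.1,-4.2,1.2,0,0,0],
  [-0.1,-4.2,1.0,0,0,0],
  [-0.2,-4.2,0.8,0,0,0],
  [-0.2,-4.2,0.5,0,0,0],
  [-0.2,-4.2,0.3,0,0,0],
  [-0.2,-4.2,0.1,0,0,0],
], squeeze=10)

```text
clock: 15.95
tcp_pos: [444.9, -170.9, 128.5]
ee_rot: [0.052, 3.138, -0.0]
wrist_force: [0.4, 3.5, 6.4]
opening: 0.128
finger_force: 10.0
```

arm_command([
  [-0.1,-4.2,-0.1,0,0,0],
  [-0.1,-4.2,-0.3,0,0,0],
  [-0.1,-4.2,-0.5,0,0,0],
  [-0.1,-4.1,-0.8,0,0,0],
  [-0.1,-4.1,-1.0,0,0,0],
  [-0.1,-4.0,-1.2,0,0,0],
  [-0.1,-4.0,-1.4,0,0,0],
  [-0.1,-3.9,-1.6,0,0,0],
  [-0.1,-3.8,-1.8,0,0,0],
  [-0.1,-3.7,-2.0,0,0,0],
], squeeze=12)

```text
clock: 16.95
tcp_pos: [443.2, -212.0, 115.3]
ee_rot: [0.053, 3.14, -0.0]
wrist_force: [4.4, 2.1, 3.1]
opening: 0.125
finger_force: 12.0
```

arm_command([
  [-0.1,-3.6,-2.2,0,0,0],
  [-0.1,-3.5,-2.4,0,0,0],
  [-0.1,-3.3,-2.5,0,0,0],
  [-0.1,-3.2,-2.7,0,0,0],
  [-0.1,-3.0,-2.9,0,0,0],
  [-0.1,-2.9,-3.0,0,0,0],
  [-0.1,-2.7,-3.2,0,0,0],
  [-0.1,-2.5,-3.3,0,0,0],
  [-0.1,-2.4,-3.5,0,0,0],
  [-0.1,-2.2,-3.6,0,0,0],
], squeeze=15)

```text
clock: 17.95
tcp_pos: [441.0, -241.0, 85.7]
ee_rot: [-0.053, -3.14, -0.001]
wrist_force: [2.2, 2.3, 2.6]
opening: 0.122
finger_force: 15.0
```

arm_command([
  [-0.1,-2.0,-3.7,0,0,0],
  [0,-1.8,-3.8,0,0,0],
  [-0.1,-1.6,-3.9,0,0,0],
  [0,-1.4,-3.9,0,0,0],
  [-0.1,-1.2,-4.0,0,0,0],
  [0,-1.0,-4.1,0,0,0],
  [0,-0.8,-4.1,0,0,0],
  [0,-0.6,-4.1,0,0,0],
  [0,-0.3,-4.2,0,0,0],
  [0,-0.1,-4.2,0,0,0],
  [0,0,0,0,0,0],
], squeeze=20)

```text
clock: 19.05
tcp_pos: [440.5, -251.5, 45.2]
ee_rot: [-0.053, -3.139, -0.001]
wrist_force: [-0.9, 1.6, -2.2]
opening: 0.12
finger_force: 20.0
```

arm_command([
  [0,0,-1.5,0,0,0],
  [0,0,-1.5,0,0,0],
  [0,0,-1,0,0,0],
  [0,0,0,0,0,0],
  [0,0,0,0,0,0],
])

```text
clock: 19.55
tcp_pos: [440.6, -251.6, 43.8]
ee_rot: [-0.053, -3.14, 0.0]
wrist_force: [-4.7, 4.2, 15.0]
opening: 0.12
finger_force: 20.0
```

```bash
python3 - <<'E'
from h import *
w=capture("scene");s=bot.observe();print(s["clock"],s["tcp_pos"],s["wrist_force"])
cv2.imwrite("pics/s5.png",cv2.resize(w[100:280,240:440],(660,594),interpolation=3)[:,:,::-1])
E
```

```text
19.6 [ 440.60131497 -251.57893253   43.75043315] [-3.74200381  4.485038   15.93746666]
```

View pics/s5.png

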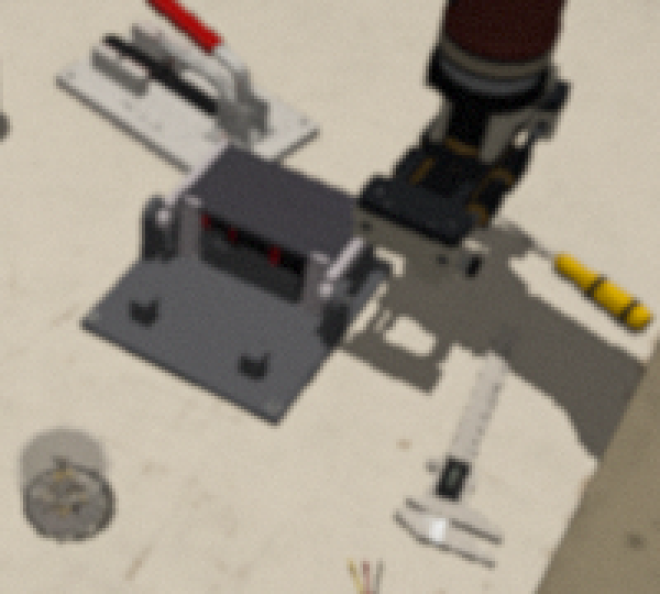

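The plate is folded flat over the nest, the pod's red rings show between plate and nest wall, and the 15 N reaction says it is on its stop. I unload, let go and retreat.

arm_command([
  [0,0,1,0,0,0],
  [0,0,1,0,0,0],
  [0,0,0,0,0,0],
])

```text
clock: 19.9
tcp_pos: [440.6, -251.6, 44.0]
ee_rot: [-0.053, -3.139, -0.001]
wrist_force: [-3.0, 2.3, 3.3]
opening: 0.118
finger_force: 20.0
```

arm_command([
  [0,0,0,0,0,0],
  [0,0,0,0,0,0],
  [0,0,0,0,0,0],
  [0,0,0,0,0,0],
  [0,0,0,0,0,0],
], claw=0.48)

```text
clock: 20.4
tcp_pos: [441.8, -252.1, 44.2]
ee_rot: [0.053, 3.14, -0.001]
wrist_force: [0.1, 0.7, -0.1]
opening: 0.465
finger_force: 0.0
```

arm_command([
  [0,0,6,0,0,0],
  [0,0,12,0,0,0],
  [0,0,20,0,0,0],
  [0,0,20,0,0,0],
  [0,0,20,0,0,0],
  [0,0,20,0,0,0],
  [0,0,20,0,0,0],
  [0,10,15,0,0,0],
  [0,20,10,0,0,0],
  [0,30,0,0,0,0],
  [0,35,0,0,0,0],
  [0,40,0,0,0,0],
  [0,40,0,0,0,0],
  [0,40,0,0,0,0],
  [0,40,0,0,0,0],
  [0,35,0,0,0,0],
  [0,25,0,0,0,0],
  [0,10,0,0,0,0],
  [0,0,0,0,0,0],
  [0,0,0,0,0,0],
])

```text
clock: 22.4
tcp_pos: [441.5, 71.8, 187.5]
ee_rot: [0.056, 3.141, -0.002]
wrist_force: [0.1, 0.1, 0.0]
opening: 0.481
finger_force: 0.0
```

```bash
python3 - <<'E'
from h import *
w=capture("scene");t=capture("top");s=bot.observe();print(s["clock"],s["tcp_pos"],s["wrist_force"])
o=np.zeros((520,800,3),np.uint8);o[:,:400]=cv2.resize(t[160:290,290:390],(400,520),interpolation=3);o[:400,400:]=cv2.resize(w[130:250,250:370],(400,400),interpolation=3)
cv2.imwrite("pics/f6.png",o[:,:,::-1])
m=camera_model("top")
E
```

```text
22.5 [441.5343806   71.37425003 187.26947769] [ 0.78739864 -0.15291533  0.00243512]
```

View pics/f6.png

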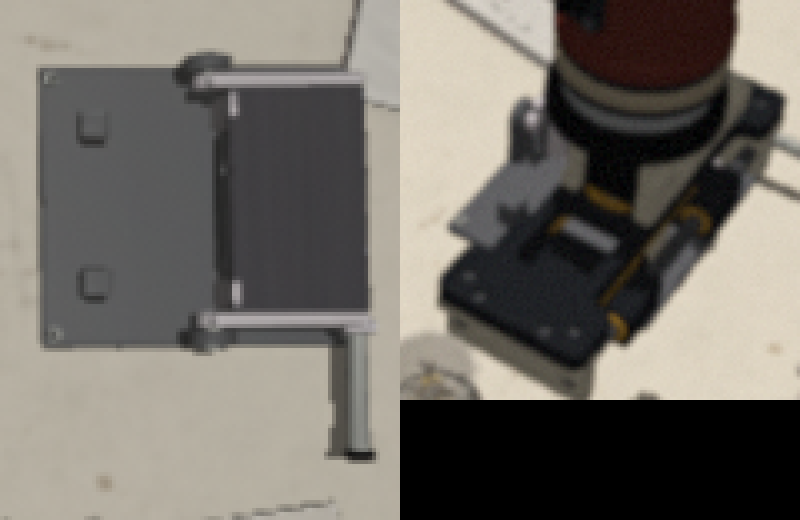

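The top view shows the plate folded flat over the nest, the pin on the far side (about (358,390) in the crop), and the arm clear. I hand it in.

```bash
python3 -c "
from bench import bot
print(bot.finish_job())"
```

```text
the job is handed in; nothing more can be done
None
```

I laid the pod base down in the plate's pocket, swung the plate fully over the nest by its crank pin, let go and moved the arm clear; I handed the job in at about 22.5 s, and no verdict came back.

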